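# Hold a spring probe on the controller board's round land

## Robot

A 6-joint arm with a two-finger parallel gripper is mounted at the origin on the work surface. World frame = base frame: x ahead of the robot, y to its left, z up, the work surface at z = 0. Lengths are in mm, angles in rad, forces in N, time in s.
With the tool pointing down it reaches from about 400 to 925 mm from the base axis. Payload 12.5 kg.
Tool frame: the origin (TCP) lies midway between the tips of the shut fingers; the grasp point (between the pads) lies 19 mm behind it; z points along the fingers, y is the line along which they close (so a half turn about z gives the same grasp; the last joint's range is limited). The gripper opens to 95 mm and grips with 3 to 60 N. Pads are 20 mm wide; open, the fingers measure 119 mm over their backs; the gripper's body (75 mm by 180 mm) begins 59 mm behind the grasp point.
Start: joints at [-1.368, 0.491, 1.559, -0, 1.092, -0.106], TCP at [189.97, -595.448, 214.661] pointing down, gripper open.
Joint ranges: [-3.1, 3.1], [-0.84, 2.19], [0.05, 2.79], [-1.13, 4.28], [0.06, 2.93], [-2.69, 2.69]. Speed limits (rad/s): [2.22, 2.22, 2.79, 3.14, 3.14, 3.14].

## Interface

Orientations are given as [roll, pitch, yaw] about the fixed x, y, z axes, in that order (R = Rz(yaw) Ry(pitch) Rx(roll)).
In Python, from cell import env gives the robot as it stands.
- The arm moves only by the tool arm_command, never from a script. Its argument "targets" is a list of rows, each a list of 5 numbers: the shift along the tool's x, y, z in mm, then the turn about the tool's z in degrees, then the opening, from 0 (shut) to 1 (fully open). In form: [[tx, ty, tz, roll, fingers], ...]. A call has 1 to 5 rows; each row is the pose to reach, as a shift and turn from the pose commanded when the call began, along the tool's axes at that moment; what a row does not reach only later rows make up. A row lasts 1/10 s, in which the tool goes at most 50 mm and 8.59 degrees, less where a joint would pass 70% of its speed; a pose out of reach is approached as far as the arm can. A call with a gripper value outside its range is refused whole. The fingers move at their own pace and stop on an object; the grip force is fixed at half the most. Time passes only in rows, so rows that repeat a pose let the fingers close. It gives the time, the measured TCP pose, the force, the opening and the grip force at its end, in the units of the state.
- env.state(): the state, without advancing time (a new reading comes with each control period).
- env.read_camera(name): name is "scene" or "top" or "wrist"; returns a dict with "frame" (420x560x3 uint8, red, green, blue), "vertical_fov" (degrees; the focal length in pixels is half the picture's height over the tangent of half this angle, whatever the lens; pixels are square), "cx", "cy" (the principal point, pixels), "k1" (the pictures are not rectified: a ray, as slopes to the right and down, at radius r is drawn at 1 + k1 r^2 times it, then the intrinsics apply), "world_from_camera" (4x4, takes a point from camera to world coordinates); the wrist camera has in their place "hand_eye" (4x4, takes a point from camera to tool coordinates, whose origin is the TCP and whose axes are the flange's). Camera axes: x right, y down, z forward; pixel columns grow to the right and rows downward; lengths in mm; the calibration is good to about 2 mm. A picture is of the moment at which its call begins: read the wrist's pose just before it. There is no depth.
- env.job_done(): hands the job in; it is judged then, once.
The state is a dict: "t": time; "joints": joint angles; "qvel": joint speeds; "tau": joint torques, N m; "eef_pos": TCP position; "tcp_rot": TCP orientation; "ft_force": force on the tool from outside, world axes, zero at the start; "moment": the same for the moment, N m; "opening": opening from 0.0 (shut) to 1.0 (fully open); "grip_force": force on a finger pad.
Only numpy, scipy, OpenCV 4.12 (cv2) and the standard library are available. Lean on these libraries where they do the work, as an engineer would, in place of code of your own. Each camera call takes 0.05 s, during which the arm holds its last target. There are 200 camera calls.

## Task

Take the spring probe (the tool with the round guard disc) out of the tool block and set its sprung tip on the round brass land of the sloping controller board, with the probe square to the board's surface. Press only lightly, so that the tip is pushed in about half of its 12 mm travel, and never lean hard on the board. Finish while still holding the probe there in contact, and leave the other tools and loose things where they are.

Things in the scene. Friction and masses are not known exactly. Their poses are not given: they have to be found in the camera images.
- probe: Spring test probe (about 70 g) standing point-down in a hole of the tool block; the only tool with a round guard disc. Origin: lower end of its nose, 24 mm above the table when seated; z runs from point to top. Nose 10 mm dia. z 0-26 mm (hangs in the hole); guard 30 mm dia. z 26-30 (rests on the block); black barrel 18 mm dia. z 30-115; steel stub to z 125. Lifts straight out.
- probe_grip (a point): Point on the probe's axis in its barrel, 75 mm above its origin: a good place to grip (45 mm above the guard).
- probe_point (a point): The rounded end of the probe's sprung steel tip (5 mm diameter pin), on the probe's axis; 18 mm below the probe's origin when the tip is fully out. It moves with the tip.
- plunger (a joint): How far the sprung tip is pushed into the nose (m): 0 fully out, 0.012 at its stop. About 1 N starts it moving, then 0.25 N per mm: 2.5 N at half travel, 4 N at the stop.
- block: Grey plastic tool block fixed to the table, 62 x 172 x 50 mm high (x, y, z); origin at the centre of its underside. Three through holes, 11.5 mm wide, in a row at its y = -55, 0, +55 mm hold the probe, a marker pen and a small screwdriver in any order; these two are up to 20 mm thick and reach 142 mm above the table.
- board: Green controller board, 100 x 140 x 4 mm, fixed on a black stand, sloping 20 degrees. Origin: centre of its upper face, 45 mm above the table; z is that face's outward normal, x runs up the slope, y across it. Low edge (-x) 28 mm, high edge 62 mm above the table. Its parts stand up to 17 mm off it, all at x above +7 mm; the lower half is bare but for the lands.
- land (a point): Centre of the round brass land, 16 mm diameter, flush on the board at x = -20, y = +45 mm of the board's frame. The two other brass lands in that row (y = +5 and -35 mm) are 16 mm squares.
- marker: Marker pen (bystander) in the tool block: plain tapered-top barrel, 17 mm thick, no guard; origin at its lower end, 24 mm above the table.
- driver: Small screwdriver (bystander) in the tool block: waisted handle with a flat swivel cap, up to 20 mm thick, no guard; origin at its lower end, 24 mm above the table.
- servo: Black servo motor (bystander), 54 x 20 x 43 mm high, loose on the table; origin at the centre of its underside.
- heatsink: Finned heat sink (bystander), 40 x 40 x 20 mm, loose on the table; origin at the centre of its underside.
- hexkey: Steel hex key (bystander), 80 x 22 mm, 5 mm thick, lying on the table; origin in its long arm.
- spool: Spool of clear line (bystander), 64 mm diameter, 56 mm high; origin at the centre of its underside.
- carton: Small cardboard carton (bystander), 55 x 40 x 35 mm; origin at the centre of its underside.
Not all that is in view belongs to the job. Leave any pink look-alike of the part that bears board alone.

How it is judged (in metres and radians):
On the way:
1. the probe is lifted clear of the tool block in the gripper (height (world z) of probe_point above 0.055 m and contact force between the fingers and probe above 1 N and contact force between probe and block below 0.05 N and contact force between probe and board below 0.05 N), for 0.1 s.
At the end, for the whole second after the job is handed in: The gripper still holds the probe, off the tool block and at rest; its tip is within 7 mm of the centre of the round land, its axis within 0.15 rad (8.6 degrees) of square to the board, top uppermost; the tip is pushed in by 2 to 10.5 mm and the force on the board is 0.7 to 6 N (distance between probe_point and land below 0.007 m and angle between the z axis of probe and the z axis of board, either way round below 0.15 rad and angle between probe's own z axis and vertical below 0.8 rad and value of joint plunger between 0.002 and 0.0105 m and contact force between probe and board between 0.7 and 6 N and contact force between the fingers and probe above 2 N and contact force between probe and block below 0.05 N and linear speed of probe below 0.02 m/s); the arm keeps its last pose, push and grip.
It fails at once if the probe presses on the board with more than 10 N (contact force between probe and board above 10 N).
It fails at once if the robot itself leans on the board with more than 10 N (contact force between any of the fingers, the arm and board above 10 N).
It fails at once if the marker pen or the screwdriver in the block is moved by more than 20 mm (distance of any of marker, driver from where it was at the start of the episode above 0.02 m).
It fails at once if the servo, heat sink, hex key, spool or carton is moved by more than 20 mm (distance of any of servo, heatsink, hexkey, spool, carton from where it was at the start of the episode above 0.02 m).
It also fails if it takes over 38 s, if anything falls off the work surface, if the arm or the gripper's body presses on something with over 40 N, if the wrist force passes 120 N, or if a joint passes its speed limit or range.

## Working session

There is one attempt and no reset: what is moved stays moved. The work goes in short steps, Python scripts to look and compute and a tool call to move; the robot and the scene stay as the last step left them, time stands still between calls to the robot, and variables do not carry over. Pictures are saved under pics/ and viewed, at most 10 in all, crops included, and the job is handed in when it is done.

Besides the shell and the picture viewer there is one more tool, called after "Request:" as name([rows], argument=value, ...), one row to a line, values as JSON. arm_command: Moves the arm, as the interface text tells. Its arguments: {"type":"object","properties":{"targets":{"type":"array","items":{"type":"array","items":{"type":"number"}}}},"required":["targets"]}

```bash
mkdir -p pics; cat > h.py <<'E'
import numpy as np, cv2
from cell import env
def K(c):
    h=c['frame'].shape[0]; f=h/2/np.tan(np.radians(c['vertical_fov'])/2)
    return np.array([[f,0,c['cx']],[0,f,c['cy']],[0,0,1.]]), np.array([c['k1'],0,0,0.])
def rot(r):
    from scipy.spatial.transform import Rotation as R
    return R.from_euler('xyz',r).as_matrix()
def look(n):
    s=env.state(); c=env.read_camera(n)
    if n=='wrist':
        T=np.eye(4); T[:3,:3]=rot(s['tcp_rot']); T[:3,3]=s['eef_pos']; c['T']=T@c['hand_eye']
    else: c['T']=np.array(c['world_from_camera'])
    return c
def ray(c,uv):
    k,d=K(c); p=cv2.undistortPoints(np.array([[uv]],float),k,d)[0,0]
    return c['T'][:3,3], c['T'][:3,:3]@np.array([p[0],p[1],1])
def onz(c,uv,z):
    o,d=ray(c,uv); return o+d*(z-o[2])/d[2]
def proj(c,P):
    k,d=K(c); M=np.linalg.inv(c['T']); 
    return cv2.projectPoints(np.atleast_2d(P).astype(float),cv2.Rodrigues(M[:3,:3])[0],M[:3,3],k,d)[0][:,0]
def save(c,n,crop=None,s=1):
    f=c['frame']
    if crop: f=f[crop[1]:crop[3],crop[0]:crop[2]]
    cv2.imwrite('pics/'+n,cv2.resize(f[:,:,::-1],None,fx=s,fy=s,interpolation=cv2.INTER_CUBIC))
E
python3 - <<'E'
from h import *
print(env.state())
import pickle
d={}
for n in ['top','scene']:
    c=look(n); save(c,n+'1.png'); d[n]=c; print(n,c['T'].round(2).tolist(),c['vertical_fov'],c['k1'])
pickle.dump(d,open('c.pkl','wb'))
E
```

```text
{'t': 0.0, 'joints': array([-1.36759459e+00,  4.91564135e-01,  1.55946826e+00, -2.71703980e-05,
        1.09170350e+00, -1.05607867e-01]), 'qvel': array([ 1.93981327e-06,  8.84528888e-04,  6.86332656e-04, -9.31355969e-04,
        2.85549137e-05, -1.04497751e-03]), 'tau': array([ 1.98044618e-04, -6.12655807e+01, -2.58183253e+01,  6.91563799e-02,
        4.81204432e-02, -6.84239831e-05]), 'eef_pos': array([ 189.91192386, -595.18050282,  214.05243056]), 'tcp_rot': array([-3.14045324e+00, -9.65487028e-05,  3.08822090e-01]), 'ft_force': array([ 0.55632186, -0.58401932, -0.79331492]), 'moment': array([ 0.04319903, -0.00327574,  0.01201356]), 'grip_force': 0.0, 'opening': 1.0015218149012}
top [[-0.1, -0.97, 0.24, 369.02], [-1.0, 0.1, -0.02, 61.05], [-0.01, -0.24, -0.97, 945.82], [0.0, 0.0, 0.0, 1.0]] 52.151340715937536 -0.11723433619087913
scene [[-0.28, 0.62, -0.73, 1129.16], [0.96, 0.19, -0.2, 202.53], [0.02, -0.76, -0.65, 593.26], [0.0, 0.0, 0.0, 1.0]] 51.65078771485791 -0.037558496727257994
```

View pics/top1.png

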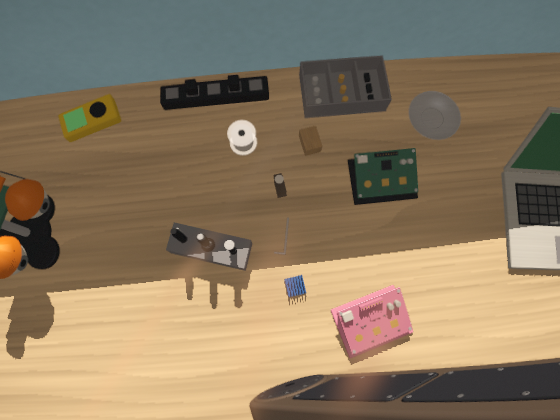

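View pics/scene1.png

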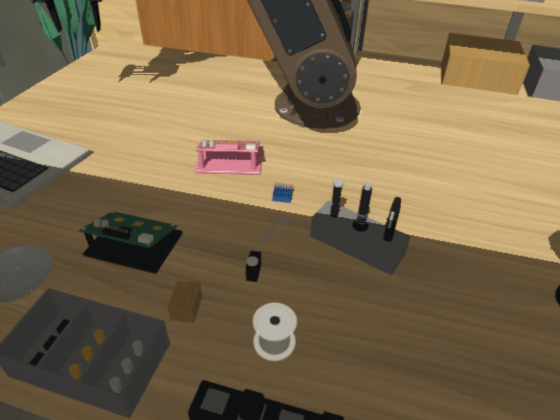

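```bash
python3 - <<'E'
from h import *
import pickle
d=pickle.load(open('c.pkl','rb'))
f=lambda c,x,y,w,h,s: cv2.resize(c['frame'][y:y+h,x:x+w,::-1],None,fx=s,fy=s,interpolation=cv2.INTER_CUBIC)
a=f(d['top'],160,215,100,65,4); b=f(d['top'],345,140,80,65,4)
e=f(d['scene'],305,170,110,105,3)
im=np.zeros((575,730,3),np.uint8); im[:260,:400]=a; im[:260,405:725]=b; im[260:575,:330]=e
cv2.imwrite('pics/crop.png',im)
E
```

```text
(no output)
```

View pics/crop.png

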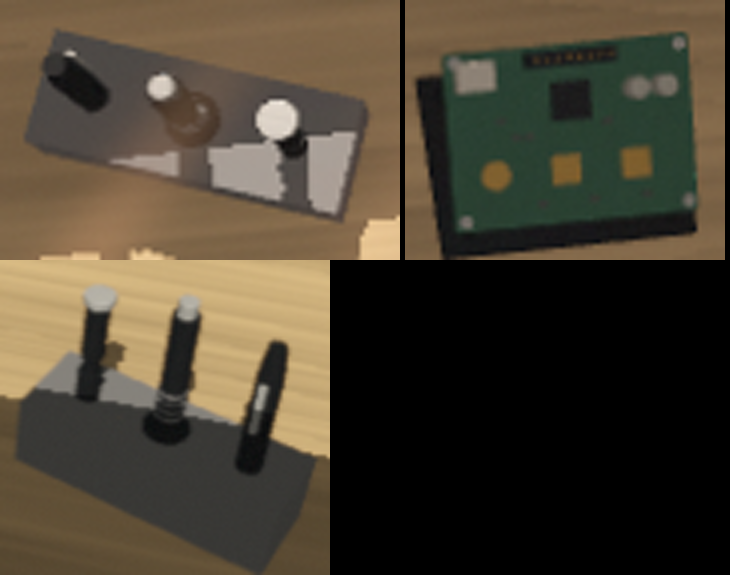

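```bash
python3 - <<'E'
from h import *
import pickle
d=pickle.load(open('c.pkl','rb')); t=d['top']; s=d['scene']
A=lambda x,y:(160+x/4,215+y/4)
P=np.array([onz(t,A(*p),50) for p in [(57,30),(367,100),(342,218),(27,146)]]); print(P.round(0)[:,:2].tolist(),[np.linalg.norm(P[i]-P[i-3]).round(1) for i in range(4)],'centre',P.mean(0).round(1))
v=P[0]-P[1]+P[3]-P[2]; print('block y yaw',np.degrees(np.arctan2(v[1],v[0])))
print('stub top',onz(t,A(162,86),149).round(1),onz(s,(305+188/3,170+46/3),149).round(1))
print('guard',onz(t,A(192,118),53).round(1),onz(s,(305+166/3,170+165/3),54).round(1))
B=lambda x,y:(345+(x-405)/4,140+y/4)
L=np.array([onz(t,B(*p),38.2) for p in [(497,176),(567,169),(637,162)]]); print('lands',L.round(1).tolist(),np.linalg.norm(np.diff(L,axis=0),axis=1))
v=L[0]-L[2]; print('board y yaw',np.degrees(np.arctan2(v[1],v[0])))
E
```

```text
[[581.0, 262.0], [527.0, 99.0], [466.0, 117.0], [520.0, 281.0]] [np.float64(171.7), np.float64(63.6), np.float64(172.1), np.float64(64.2)] centre [523.6 189.7  50. ]
block y yaw 71.75410868701493
stub top [525.8 190.8 149. ] [531.8 193.  149. ]
guard [526.  191.6  53. ] [527.5 193.4  54. ]
lands [[628.9, -168.0, 38.2], [629.1, -207.9, 38.2], [629.4, -248.2, 38.2]] [39.88790623 40.27920097]
board y yaw 90.37884501146578
```

Request:
arm_command([
  [488, -312, 0, 36, 0.5],
  [488, -312, 0, 36, 0.5],
  [488, -312, 0, 36, 0.5],
  [488, -312, 0, 36, 0.5],
  [488, -312, 0, 36, 0.5],
])

```text
t: 0.6
eef_pos: [347.4, -405.6, 214.5]
tcp_rot: [-3.142, 0.0, -0.325]
ft_force: [1.2, -0.8, -0.6]
opening: 0.637
grip_force: 0.0
```

Request:
arm_command([
  [-20, -620, 0, 0, 0.5],
  [-20, -620, 0, 0, 0.5],
  [-20, -620, 0, 0, 0.5],
  [-20, -620, 0, 0, 0.5],
  [-20, -620, 0, 0, 0.5],
])

```text
t: 1.1
eef_pos: [417.6, -165.4, 214.6]
tcp_rot: [3.142, -0.0, -0.32]
ft_force: [0.6, -0.3, -0.1]
opening: 0.504
grip_force: 0.0
```

Request:
arm_command([
  [-10, -330, 0, 0, 0.5],
  [-10, -330, 0, 0, 0.5],
  [-10, -330, 0, 0, 0.5],
  [-10, -330, 0, 0, 0.5],
  [-10, -330, 0, 0, 0.5],
])

```text
t: 1.6
eef_pos: [488.9, 74.4, 214.6]
tcp_rot: [3.141, -0.0, -0.319]
ft_force: [1.1, -0.6, -0.7]
opening: 0.501
grip_force: 0.0
```

Request:
arm_command([
  [-1, -122, 0, 0, 0.5],
  [-1, -122, 0, 0, 0.5],
  [-1, -122, 0, 0, 0.5],
  [-1, -122, 0, 0, 0.5],
])

```text
t: 2.0
eef_pos: [526.4, 190.9, 213.9]
tcp_rot: [3.141, 0.001, -0.316]
ft_force: [-0.2, -0.4, -0.4]
opening: 0.501
grip_force: 0.0
```

```bash
python3 - <<'E'
from h import *
c=look('wrist'); save(c,'w1.png'); s=env.state(); print(s['eef_pos'],s['tcp_rot'],np.array(c['hand_eye']).round(2).tolist(),c['vertical_fov'])
print(proj(c,[[526,191.5,149],[526,191.5,52],s['eef_pos']]).round(0))
E
```

```text
[525.86112226 189.31390925 213.959966  ] [ 3.14084178e+00  8.90687768e-04 -3.17224839e-01] [[-0.0, -0.96, -0.28, 77.99], [1.0, 0.0, -0.0, 0.27], [0.0, -0.28, 0.96, -170.79], [0.0, 0.0, 0.0, 1.0]] 63.66271261164056
[[275. 218.]
 [275. 187.]
 [278. 254.]]
```

View pics/w1.png

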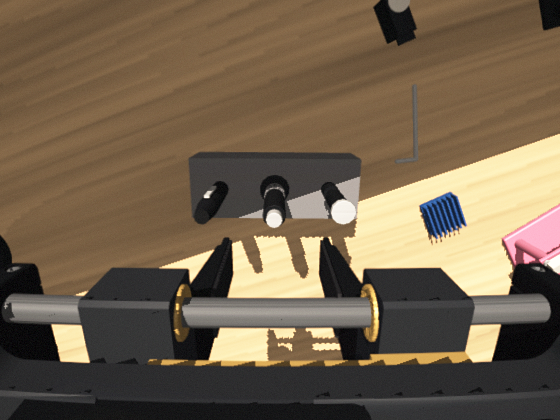

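Request:
arm_command([
  [0, -1, 50, 0, 0.5],
  [0, -1, 100, 0, 0.5],
  [0, -1, 134, 0, 0.5],
  [0, -1, 134, 0, 0.5],
  [0, -1, 134, 0, 0],
])

```text
t: 2.55
eef_pos: [526.7, 188.5, 81.4]
tcp_rot: [3.141, 0.0, -0.321]
ft_force: [-0.2, 0.2, 1.0]
opening: 0.457
grip_force: 0.0
```

Request:
arm_command([
  [0, 0, 0, 0, 0],
  [0, 0, 0, 0, 0],
  [0, 0, 0, 0, 0],
  [0, 0, 0, 0, 0],
  [0, 0, 0, 0, 0],
])

```text
t: 3.05
eef_pos: [527.5, 190.2, 81.7]
tcp_rot: [-3.139, -0.002, -0.32]
ft_force: [1.8, 5.8, 3.0]
opening: 0.186
grip_force: 29.9
```

Request:
arm_command([
  [0, 0, -16, 0, 0],
  [0, 0, -32, 0, 0],
  [0, 0, -32, 0, 0],
  [0, 0, -32, 0, 0],
])

```text
t: 3.45
eef_pos: [526.3, 189.3, 112.6]
tcp_rot: [-3.142, -0.0, -0.319]
ft_force: [-0.8, 0.5, -0.9]
opening: 0.184
grip_force: 30.0
```

Request:
arm_command([
  [-7, 0, 0, 0, 0],
  [-14, 0, 0, 0, 0],
  [-21, 0, 0, 0, 0],
  [-27, 0, 0, 0, 0],
  [-33, 0, 0, 0, 0],
])

```text
t: 3.95
eef_pos: [496.1, 200.1, 112.3]
tcp_rot: [-3.14, -0.003, -0.319]
ft_force: [5.8, 0.3, -2.1]
opening: 0.189
grip_force: 30.0
```

```bash
python3 - <<'E'
from h import *
c=look('scene'); save(c,'s2.png',(280,120,430,280),3.7); s=env.state(); print(s['eef_pos'],s['ft_force'],s['opening'])
E
```

```text
[495.14956857 200.2287771  112.30636685] [4.48209445 1.47325771 1.21291301] 0.18426117631641495
```

View pics/s2.png

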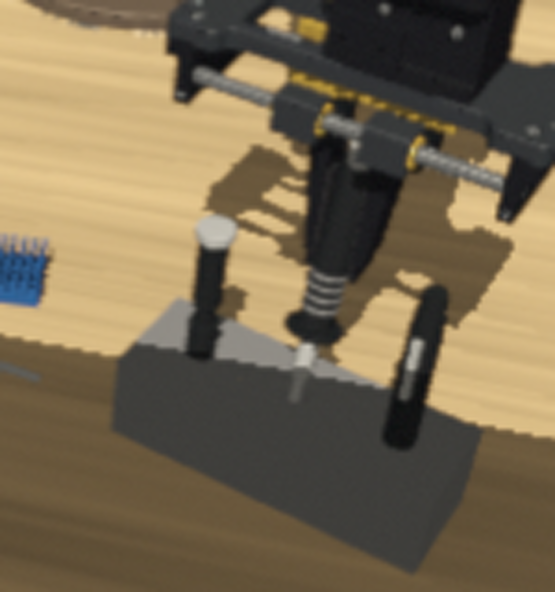

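Request:
arm_command([
  [0, 0, -30, 0, 0],
  [0, 0, -60, 0, 0],
  [0, 0, -70, 0, 0],
  [0, 0, -70, 0, 0],
  [0, 0, -70, 0, 0],
])

```text
t: 4.5
eef_pos: [494.5, 199.5, 181.3]
tcp_rot: [3.141, 0.001, -0.32]
ft_force: [0.4, 0.5, -1.3]
opening: 0.183
grip_force: 30.0
```

```bash
python3 - <<'E'
from h import *
import pickle
s=env.state(); d={n:look(n) for n in ['scene','top','wrist']}; pickle.dump((s,d),open('c2.pkl','wb')); print(s['eef_pos'],s['ft_force'])
g=np.array(s['eef_pos'])+[0,0,19]
R=rot(s['tcp_rot']); im=np.zeros((600,800,3),np.uint8)
def f(c,ctr,w,h,sc): 
    x,y=int(ctr[0]-w/2),int(ctr[1]-h/2); y=max(y,0); print(x,y); a=cv2.resize(c['frame'][y:y+h,x:x+w,::-1],None,fx=sc,fy=sc,interpolation=cv2.INTER_CUBIC); return a
for n,x0,y0 in [('scene',0,0),('wrist',400,0)]:
    c=d[n]
    for th in (15,20,25):
        ax=np.array([-np.sin(np.radians(th)),0,np.cos(np.radians(th))]); ax=R[:,0]*ax[0]+np.array([0,0,ax[2]])
        print(n,th,proj(c,[g-ax*47,g-ax*75,g-ax*93]).round(1).tolist())
    p=proj(c,[g-ax*75])[0]; a=f(c,p,100,100,4); im[:a.shape[0],x0:x0+a.shape[1]]=a
cv2.imwrite('pics/c2.png',im)
E
```

```text
[494.46036244 199.53406016 181.33447296] [ 0.36796718  0.47826072 -1.3338064 ]
scene 15 [[371.6, 174.1], [367.5, 188.6], [364.8, 197.7]]
scene 20 [[370.8, 174.6], [366.1, 189.5], [363.1, 198.9]]
scene 25 [[370.0, 175.0], [364.7, 190.2], [361.4, 199.8]]
314 140
wrist 15 [[275.5, 218.2], [275.5, 195.5], [275.5, 183.3]]
wrist 20 [[275.5, 212.7], [275.5, 187.3], [275.5, 173.5]]
wrist 25 [[275.5, 207.5], [275.5, 179.3], [275.5, 163.8]]
225 129
```

View pics/c2.png

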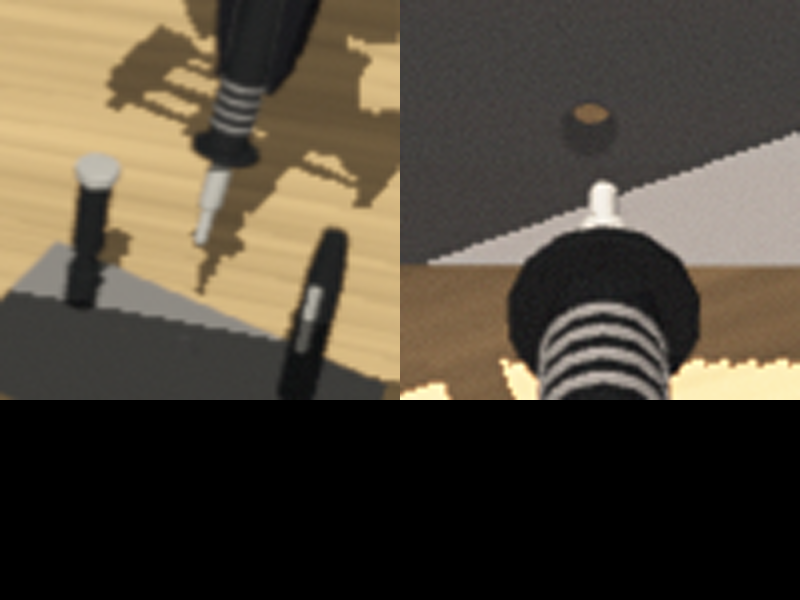

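```bash
python3 - <<'E'
from h import *
import pickle
s,d=pickle.load(open('c2.pkl','rb')); R=rot(s['tcp_rot']); g=np.array(s['eef_pos'])+[0,0,19]
def tri(obs):
    A=np.zeros((3,3));b=np.zeros(3)
    for n,uv in obs:
        o,r=ray(d[n],uv); r/=np.linalg.norm(r); M=np.eye(3)-np.outer(r,r); A+=M; b+=M@o
    return np.linalg.solve(A,b)
t=tri([('scene',(364,201)),('wrist',(275.4,174.2))]); u=tri([('scene',(370.3,177)),('wrist',(275.9,206.5))])
print('tip',t,'guard',u,np.linalg.norm(u-t)); 
for p in (t,u): print('in tool rel grip',(R.T@(p-g)).round(1))
v=R.T@(u-t); print(np.degrees(np.arctan2(v[0],-v[2])),np.degrees(np.arctan2(v[1],-v[2])))
save(d['wrist'],'w3.png',(245,160,305,210),10)
save(d['top'],'t3.png',(160,190,240,250),8)
E
```

```text
tip [523.04662952 190.91376469 107.23565712] guard [512.3892109  193.89043774 152.88816837] 46.974385969429584
in tool rel grip [30.  -0.9 93.1]
in tool rel grip [18.9 -0.3 47.4]
-13.696014662910258 0.71758125006879
```

View pics/t3.png

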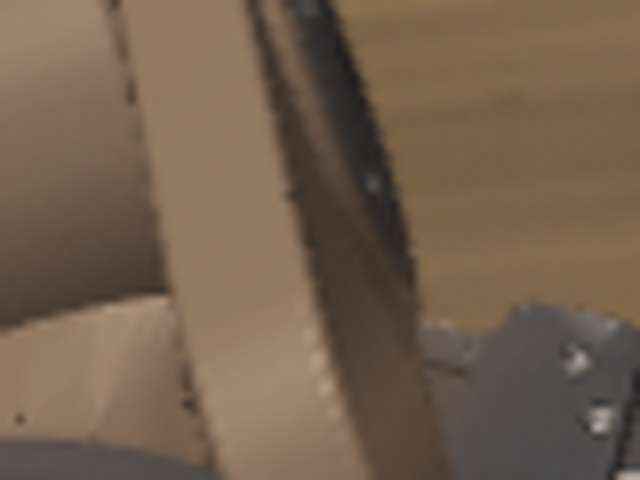

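Request:
arm_command([
  [0, 0, -40, 0, 0],
  [0, 0, -60, 0, 0],
  [92, 180, -60, -90, 0],
  [92, 180, -60, -90, 0],
  [92, 180, -60, -90, 0],
])

```text
t: 5.15
eef_pos: [515.9, 65.9, 241.9]
tcp_rot: [-3.142, 0.001, 0.09]
ft_force: [0.8, -0.2, -0.9]
opening: 0.183
grip_force: 30.0
```

Request:
arm_command([
  [0, 0, 0, -60, 0],
  [0, 0, 0, -60, 0],
  [0, 0, 0, -60, 0],
  [0, 0, 0, -60, 0],
  [0, 0, 0, -60, 0],
])

```text
t: 5.65
eef_pos: [515.8, 67.0, 241.6]
tcp_rot: [-3.14, 0.001, 0.839]
ft_force: [-0.2, 0.6, -1.7]
opening: 0.181
grip_force: 30.0
```

Request:
arm_command([
  [0, 0, 0, -20, 0],
  [0, 0, 0, -20, 0],
  [0, 0, 0, -20, 0],
  [0, 0, 0, -20, 0],
])

```text
t: 6.05
eef_pos: [515.9, 67.1, 241.7]
tcp_rot: [-3.14, 0.001, 1.183]
ft_force: [0.1, 0.1, -0.7]
opening: 0.189
grip_force: 30.0
```

```bash
python3 - <<'E'
from h import *
import pickle
s=env.state(); d={n:look(n) for n in ['scene','wrist']}; pickle.dump((s,d),open('c3.pkl','wb')); print(s['eef_pos'],s['tcp_rot'],s['ft_force'])
R=rot(s['tcp_rot']); g=np.array(s['eef_pos'])+[0,0,19]; c=d['scene']
for th in (12,15,18,20): print(th,proj(c,[g-R@[-np.sin(np.radians(th))*l,0,-np.cos(np.radians(th))*l] for l in (46,76,94)]).round(1).tolist())
p=proj(c,[g-[0,0,60]])[0].astype(int); x,y=p[0]-50,max(p[1]-37,0); print(x,y); save(c,'s4.png',(x,y,x+100,y+75),8)
E
```

```text
[515.85604234  67.11116893 241.74855952] [-3.14026865e+00  6.63830609e-04  1.18255633e+00] [ 0.08514778  0.06107591 -0.72078936]
12 [[304.0, 136.0], [306.0, 152.2], [307.2, 161.6]]
15 [[305.2, 136.2], [307.9, 152.6], [309.5, 162.1]]
18 [[306.3, 136.3], [309.8, 152.8], [311.9, 162.4]]
20 [[307.1, 136.4], [311.1, 152.9], [313.4, 162.6]]
248 104
```

View pics/s4.png

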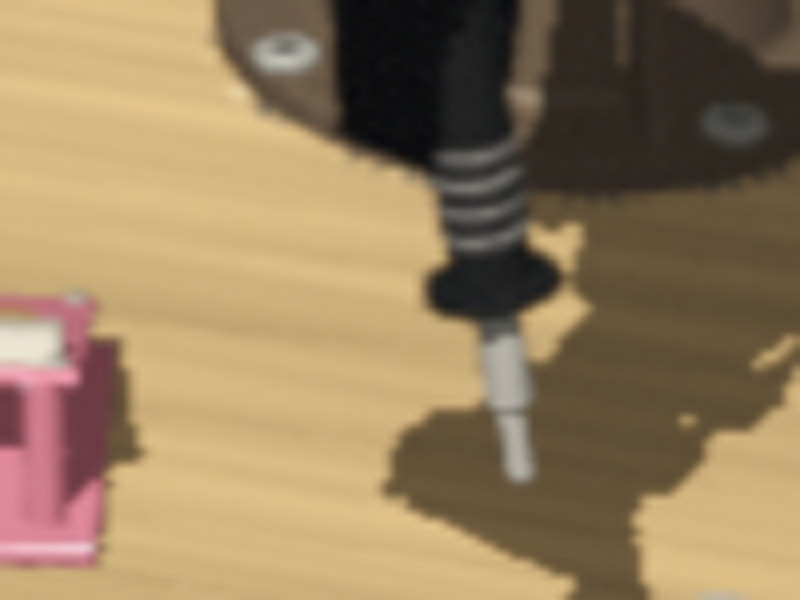

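Request:
arm_command([
  [119, -21, 0, 86, 0],
  [119, -21, 0, 86, 0],
  [119, -21, 0, 86, 0],
  [119, -21, 0, 86, 0],
  [119, -21, 0, 86, 0],
])

```text
t: 6.65
eef_pos: [541.6, 186.2, 241.9]
tcp_rot: [-3.141, 0.001, 0.45]
ft_force: [0.2, -0.4, -0.3]
opening: 0.186
grip_force: 30.0
```

Request:
arm_command([
  [0, 0, 0, 43, 0],
  [0, 0, 0, 43, 0],
  [0, 0, 0, 43, 0],
  [0, 0, 0, 43, 0],
  [0, 0, 0, 43, 0],
])

```text
t: 7.15
eef_pos: [541.7, 185.2, 242.2]
tcp_rot: [3.141, 0.0, -0.302]
ft_force: [0.2, 0.5, -0.7]
opening: 0.183
grip_force: 30.0
```

Request:
arm_command([
  [0, 0, 45, 1, 0],
  [0, 0, 90, 1, 0],
  [0, 0, 120, 1, 0],
  [0, 0, 140, 1, 0],
  [0, 0, 140, 1, 0],
])

```text
t: 7.65
eef_pos: [540.5, 184.9, 99.9]
tcp_rot: [3.139, 0.004, -0.313]
ft_force: [-0.2, -0.1, -0.2]
opening: 0.186
grip_force: 30.0
```

Request:
arm_command([
  [-4, 0, 0, 0, 0],
  [-8, 0, 0, 0, 0],
  [-11, 0, 0, 0, 0],
  [-14, 0, 0, 0, 0],
  [-17, 0, 0, 0, 0],
])

```text
t: 8.15
eef_pos: [526.8, 190.6, 104.0]
tcp_rot: [-3.14, -0.004, -0.311]
ft_force: [5.0, -1.6, -0.9]
opening: 0.184
grip_force: 30.0
```

```bash
python3 - <<'E'
from h import *
s=env.state(); c=look('wrist'); print(s['eef_pos'],s['ft_force'])
save(c,'w5.png',(175,120,375,270),4)
R=rot(s['tcp_rot']); g=np.array(s['eef_pos'])+[0,0,19]
for th,o in ((13.5,7.4),(18,8.5),(20,9)):
  q=np.radians(th); print(th,proj(c,[g+R@[o+np.tan(q)*z,0,z] for z in (47,76*np.cos(q),94*np.cos(q))])[:,1].round(1))
E
```

```text
[526.75312347 190.58456411 103.97301808] [ 4.98252651 -1.56163027 -0.92749718]
13.5 [207.  186.7 175.7]
18 [199.  177.4 165. ]
20 [195.3 173.2 160.2]
```

View pics/w5.png

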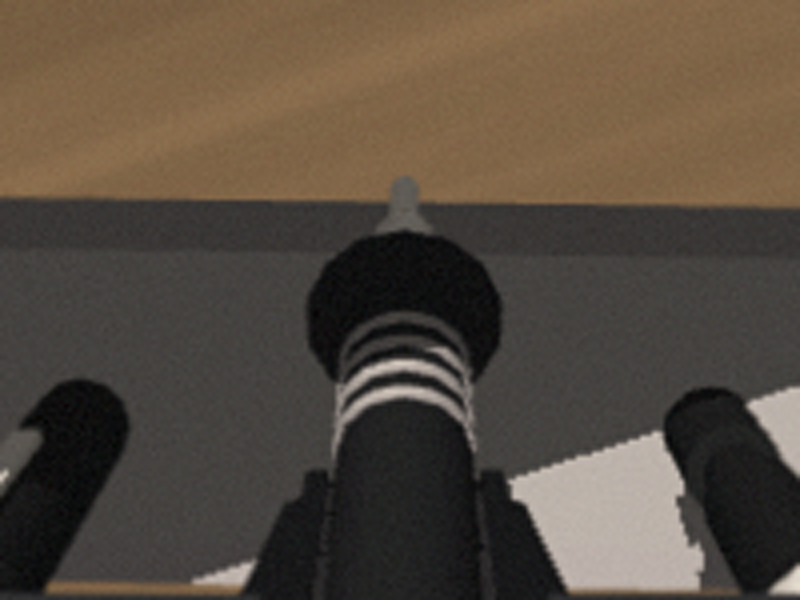

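Request:
arm_command([
  [-2, 0, 0, 0, 0],
  [-4, 0, 0, 0, 0],
  [-5, 0, 0, 0, 0],
  [5, 0, 0, 0, 0],
  [5, 0, -10, 0, 0],
])

```text
t: 8.7
eef_pos: [529.7, 188.7, 112.0]
tcp_rot: [3.14, 0.003, -0.312]
ft_force: [0.2, -0.1, -0.6]
opening: 0.184
grip_force: 30.0
```

Request:
arm_command([
  [0, 0, -40, 0, 0],
  [0, 0, -85, 0, 0],
  [0, 0, -130, 0, 0],
  [0, 0, -130, 0, 0],
  [0, 0, -130, 0, 0],
])

```text
t: 9.2
eef_pos: [529.6, 188.9, 242.9]
tcp_rot: [-3.142, -0.0, -0.311]
ft_force: [-0.3, -0.7, -1.5]
opening: 0.187
grip_force: 30.0
```

Request:
arm_command([
  [24, 120, 0, -86, 0],
  [24, 120, 0, -86, 0],
  [24, 120, 0, -86, 0],
  [24, 120, 0, -86, 0],
  [24, 120, 0, -86, 0],
])

```text
t: 9.7
eef_pos: [515.3, 66.3, 240.7]
tcp_rot: [-3.14, 0.004, 0.418]
ft_force: [0.3, 0.3, -1.3]
opening: 0.182
grip_force: 30.0
```

Request:
arm_command([
  [0, 0, 0, -43, 0],
  [0, 0, 0, -43, 0],
  [0, 0, 0, -43, 0],
  [0, 0, 0, -43, 0],
  [0, 0, 0, -43, 0],
])

```text
t: 10.2
eef_pos: [515.3, 67.3, 240.5]
tcp_rot: [-3.138, 0.002, 1.17]
ft_force: [0.6, -0.2, -0.9]
opening: 0.181
grip_force: 30.0
```

```bash
cat > m.py <<'E'
from h import *
import pickle
def grey(c,x0,y0,x1,y1):
    f=cv2.resize(c['frame'][y0:y1,x0:x1],None,fx=4,fy=4,interpolation=cv2.INTER_CUBIC)
    h=cv2.cvtColor(f,cv2.COLOR_RGB2HSV); m=((h[...,1]<60)&(h[...,2]>90)).astype(np.uint8)
    n,l,st,ce=cv2.connectedComponentsWithStats(m)
    out=[]
    for i in range(1,n):
        if st[i,4]>60:
            ys,xs=np.where(l==i); b=ys.argmax()
            vx,vy,_,_=cv2.fitLine(np.c_[xs,ys].astype(np.float32),cv2.DIST_L2,0,.01,.01).ravel()
            out.append((st[i,4],(ce[i]/4+[x0,y0]).round(1).tolist(),'bottom',(xs[ys>=ys.max()-4].mean()/4+x0).round(1),ys.max()/4+y0,'slope',round(float(vx/vy),3)))
    return out
E
python3 - <<'E'
from m import *
s,d=pickle.load(open('c3.pkl','rb'))
print('old',*grey(d['scene'],290,115,330,172),sep='\n')
s=env.state(); d={n:look(n) for n in ['scene','wrist']}; pickle.dump((s,d),open('c4.pkl','wb')); print(s['eef_pos'],s['tcp_rot'])
print('new',*grey(d['scene'],290,115,330,172),sep='\n')
R=rot(s['tcp_rot']); g=np.array(s['eef_pos'])+[0,0,19]; c=d['scene']
for th in (12,15,18,20,22): print(th,proj(c,[g-R@[-np.sin(np.radians(th))*l,0,-np.cos(np.radians(th))*l] for l in (46,76,94)]).round(1).tolist())
E
```

```text
old
(np.int32(133), [307.2, 123.6], 'bottom', np.float64(306.8), np.float64(124.25), 'slope', -8.667)
(np.int32(202), [307.1, 127.0], 'bottom', np.float64(306.2), np.float64(128.0), 'slope', -8.531)
(np.int32(148), [307.1, 130.6], 'bottom', np.float64(306.9), np.float64(131.25), 'slope', -24.848)
(np.int32(189), [308.9, 133.8], 'bottom', np.float64(307.3), np.float64(135.0), 'slope', -4.789)
(np.int32(1432), [311.6, 153.8], 'bottom', np.float64(312.9), np.float64(164.25), 'slope', 0.135)
[515.28316447  67.34583634 240.52945908] [-3.13755654e+00  1.75503622e-03  1.17033419e+00]
new
(np.int32(168), [308.6, 123.3], 'bottom', np.float64(307.6), np.float64(124.25), 'slope', -4.574)
(np.int32(217), [308.0, 127.0], 'bottom', np.float64(307.1), np.float64(128.0), 'slope', -9.56)
(np.int32(166), [308.5, 130.5], 'bottom', np.float64(308.0), np.float64(131.25), 'slope', -12.148)
(np.int32(209), [310.0, 133.8], 'bottom', np.float64(308.3), np.float64(135.0), 'slope', -4.857)
(np.int32(1520), [313.2, 153.7], 'bottom', np.float64(314.7), np.float64(164.5), 'slope', 0.158)
12 [[304.2, 136.5], [306.2, 152.7], [307.3, 162.0]]
15 [[305.3, 136.7], [308.1, 153.0], [309.6, 162.5]]
18 [[306.5, 136.8], [309.9, 153.3], [311.9, 162.9]]
20 [[307.2, 136.9], [311.2, 153.4], [313.5, 163.1]]
22 [[308.0, 136.9], [312.4, 153.5], [315.0, 163.2]]
```

Request:
arm_command([
  [119, -22, 0, 85, 0],
  [119, -22, 0, 85, 0],
  [119, -22, 0, 85, 0],
  [119, -22, 0, 85, 0],
  [119, -22, 0, 85, 0],
])

```text
t: 10.8
eef_pos: [542.5, 186.3, 240.9]
tcp_rot: [-3.141, 0.003, 0.428]
ft_force: [-0.8, -0.4, -0.8]
opening: 0.185
grip_force: 30.0
```

Request:
arm_command([
  [0, 0, 0, 43, 0],
  [0, 0, 0, 43, 0],
  [0, 0, 0, 43, 0],
  [0, 0, 0, 43, 0],
  [0, 0, 0, 43, 0],
])

```text
t: 11.3
eef_pos: [542.6, 185.2, 241.2]
tcp_rot: [3.14, 0.002, -0.324]
ft_force: [0.5, -0.1, -1.8]
opening: 0.186
grip_force: 30.0
```

Request:
arm_command([
  [0, 0, 45, 0, 0],
  [0, 0, 90, 0, 0],
  [0, 0, 120, 0, 0],
  [0, 0, 140, 0, 0],
  [0, 0, 140, 0, 0],
])

```text
t: 11.8
eef_pos: [541.2, 184.8, 99.0]
tcp_rot: [3.138, 0.006, -0.316]
ft_force: [-0.5, 0.1, -1.0]
opening: 0.185
grip_force: 30.0
```

Request:
arm_command([
  [-9, 0, 0, 0, 0],
  [-16, 0, 0, 0, 0],
  [-22, 0, 0, 0, 0],
  [-28, 0, 0, 0, 0],
  [-33, 0, 0, 0, 0],
])

```text
t: 12.3
eef_pos: [511.7, 195.7, 103.3]
tcp_rot: [-3.141, -0.001, -0.312]
ft_force: [2.4, -1.6, -0.4]
opening: 0.181
grip_force: 30.0
```

Request:
arm_command([
  [10, 0, 0, 0, 0],
  [10, 0, -30, 0, 0],
  [10, 0, -80, 0, 0],
  [10, 0, -120, 0, 0],
  [10, 0, -140, 0, 0],
])

```text
t: 12.8
eef_pos: [522.2, 192.4, 246.1]
tcp_rot: [-3.14, -0.003, -0.312]
ft_force: [0.0, 0.6, -1.0]
opening: 0.186
grip_force: 30.0
```

Request:
arm_command([
  [32, 120, 0, -85, 0],
  [32, 120, 0, -85, 0],
  [32, 120, 0, -85, 0],
  [32, 120, 0, -85, 0],
  [32, 120, 0, -85, 0],
])

```text
t: 13.3
eef_pos: [515.0, 67.0, 242.7]
tcp_rot: [-3.141, 0.001, 0.415]
ft_force: [0.0, 0.1, -0.0]
opening: 0.183
grip_force: 30.0
```

Request:
arm_command([
  [0, 0, 0, -43, 0],
  [0, 0, 0, -43, 0],
  [0, 0, 0, -43, 0],
  [0, 0, 0, -43, 0],
  [0, 0, 0, -43, 0],
])

```text
t: 13.8
eef_pos: [515.0, 68.1, 242.5]
tcp_rot: [-3.14, 0.0, 1.167]
ft_force: [-0.1, 0.3, -0.4]
opening: 0.184
grip_force: 30.0
```

```bash
python3 - <<'E'
from m import *
s=env.state(); d={n:look(n) for n in ['scene','wrist']}; pickle.dump((s,d),open('c5.pkl','wb')); print(s['eef_pos'],s['tcp_rot'])
print('new',*grey(d['scene'],290,115,330,172),sep='\n')
R=rot(s['tcp_rot']); g=np.array(s['eef_pos'])+[0,0,19]; c=d['scene']
for th in (12,15,18,20,22): print(th,proj(c,[g-R@[-np.sin(np.radians(th))*l,0,-np.cos(np.radians(th))*l] for l in (46,76,94)]).round(1).tolist())
def f(c,x,y,w,h,s): return cv2.resize(c['frame'][y:y+h,x:x+w,::-1],None,fx=s,fy=s,interpolation=cv2.INTER_CUBIC)
im=np.hstack([f(c,270,95,80,80,5),f(d['wrist'],225,130,100,100,4),]); cv2.imwrite('pics/c5.png',im)
E
```

```text
[515.00672936  68.12971849 242.52001144] [-3.14025598e+00  3.77470059e-04  1.16699637e+00]
new
(np.int32(249), [311.7, 122.5], 'bottom', np.float64(309.4), np.float64(124.0), 'slope', -4.353)
(np.int32(231), [313.2, 125.9], 'bottom', np.float64(310.8), np.float64(127.5), 'slope', -3.799)
(np.int32(219), [314.2, 129.6], 'bottom', np.float64(312.2), np.float64(131.0), 'slope', -3.55)
(np.int32(232), [315.6, 132.9], 'bottom', np.float64(313.3), np.float64(134.5), 'slope', -3.272)
(np.int32(1831), [321.0, 153.1], 'bottom', np.float64(323.9), np.float64(165.0), 'slope', 0.274)
12 [[304.7, 135.5], [306.7, 151.7], [307.9, 161.1]]
15 [[305.9, 135.7], [308.6, 152.1], [310.1, 161.6]]
18 [[307.0, 135.8], [310.4, 152.4], [312.4, 162.0]]
20 [[307.8, 135.9], [311.7, 152.5], [314.0, 162.2]]
22 [[308.5, 135.9], [312.9, 152.5], [315.5, 162.3]]
```

```bash
python3 - <<'E'
from m import *
s,d=pickle.load(open('c5.pkl','rb')); R=rot(s['tcp_rot']); g=np.array(s['eef_pos'])+[0,0,19]
for z,x in ((85,40),(95,40)): print(proj(d['wrist'],[g+R@[x,0,z]]))
print(*grey(d['wrist'],240,100,312,235),sep='\n')
def tri(obs):
    A=np.zeros((3,3));b=np.zeros(3)
    for n,uv in obs:
        o,r=ray(d[n],uv); r/=np.linalg.norm(r); M=np.eye(3)-np.outer(r,r); A+=M; b+=M@o
    return np.linalg.solve(A,b)
for row in (145,150,155,160,165): print(row,(R.T@(tri([('scene',(323.9,164.7)),('wrist',(276,row))])-g)).round(1))
E
```

```text
[[278.20592314 164.38541465]]
[[278.13066668 162.17720742]]
(np.int32(7731), [246.8, 136.5], 'bottom', np.float64(246.9), np.float64(152.25), 'slope', 0.253)
(np.int32(2753), [276.7, 158.1], 'bottom', np.float64(281.6), np.float64(167.0), 'slope', 0.131)
(np.int32(6487), [280.6, 203.4], 'bottom', np.float64(293.8), np.float64(227.0), 'slope', 0.92)
(np.int32(865), [304.2, 199.8], 'bottom', np.float64(298.4), np.float64(202.75), 'slope', -4.522)
(np.int32(90), [242.4, 231.0], 'bottom', np.float64(244.2), np.float64(234.75), 'slope', 0.589)
145 [52.7 -1.2 85. ]
150 [50.5 -1.9 86. ]
155 [48.2 -2.5 86.9]
160 [46.  -3.2 87.7]
165 [43.8 -3.8 88.4]
```

View pics/c5.png

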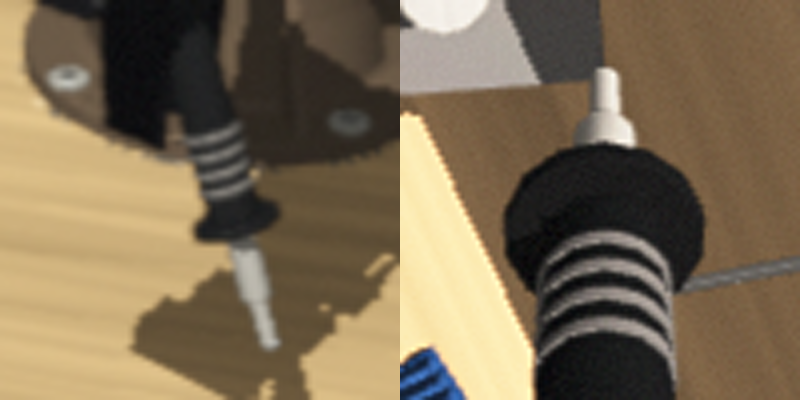

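```bash
python3 - <<'E'
from m import *
from scipy.optimize import least_squares
def solve(f,tip,gd):
    s,d=pickle.load(open(f,'rb')); R=rot(s['tcp_rot']); g=np.array(s['eef_pos'])+[0,0,19]
    # unknown: tip in tool (3), tilt about y, tilt sideways ; guard top centre 48 mm from tip
    def res(p):
        a=np.array([-np.sin(p[3]),p[4],-np.cos(p[3])]); a/=np.linalg.norm(a)
        X=[g+R@p[:3], g+R@(p[:3]+47*a)]
        return np.r_[(proj(d['scene'],X)-np.array([tip[0],gd[0]])).ravel(),(proj(d['wrist'],X)-np.array([tip[1],gd[1]])).ravel()]
    r=least_squares(res,[40,0,90,.3,0]); print(f,r.x[:3].round(1),np.degrees(r.x[3:]).round(1),'axis x at grip',(r.x[0]-np.tan(r.x[3])*r.x[2]).round(1),r.fun.round(1))
solve('c5.pkl',((323.9,164.7),(276.2,147.2)),((317.2,138.4),(276,186)))
solve('c2.pkl',((364,201),(275.4,174.2)),((370.3,177),(275.9,206.5)))
E
```

```text
c5.pkl [51.9 -1.5 85.2] [22.1  0. ] axis x at grip 17.3 [ 0.3 -0.   0.3  0.2  0.1  0.1  0.   0.1]
c2.pkl [30.2 -0.4 93.1] [13.7  0.6] axis x at grip 7.5 [-0.8 -0.1 -0.6 -0.  -0.3  0.1 -0.2  0.1]
```

Request:
arm_command([
  [-198, 142, 0, 66.5, 0],
  [-198, 142, 0, 66.5, 0],
  [-198, 142, 0, 66.5, 0],
  [-198, 142, 0, 66.5, 0],
  [-198, 142, 0, 66.5, 0],
])

```text
t: 14.4
eef_pos: [566.5, -172.4, 242.6]
tcp_rot: [-3.141, 0.0, 0.399]
ft_force: [1.2, 0.6, -0.4]
opening: 0.182
grip_force: 30.0
```

Request:
arm_command([
  [0, 0, 0, 24, 0],
  [0, 0, 0, 24, 0],
  [0, 0, 0, 24, 0],
  [0, 0, 0, 24, 0],
])

```text
t: 14.8
eef_pos: [566.3, -170.1, 242.5]
tcp_rot: [-3.141, 0.001, -0.014]
ft_force: [0.7, 0.8, -1.0]
opening: 0.188
grip_force: 30.0
```

Request:
arm_command([
  [2, 0, 45, -1, 0],
  [2, 0, 90, -1, 0],
  [2, 0, 112, -1, 0],
  [2, 0, 112, -1, 0],
  [2, 0, 112, -1, 0],
])

```text
t: 15.3
eef_pos: [568.8, -170.0, 131.3]
tcp_rot: [3.142, -0.0, 0.01]
ft_force: [-0.3, -0.5, -1.0]
opening: 0.186
grip_force: 30.0
```

```bash
python3 - <<'E'
from m import *
s=env.state(); d={n:look(n) for n in ['scene','wrist','top']}; pickle.dump((s,d),open('c6.pkl','wb')); print(s['eef_pos'],s['tcp_rot'],s['ft_force'])
R=rot(s['tcp_rot']); g=np.array(s['eef_pos'])+[0,0,19]; tip=g+R@[51.9,-1.5,85.2]; L=np.array([628.9,-168,38.2]); print('tip',tip)
for n,c in d.items():
    p=proj(c,[L,L+[0,-40,0],L+[0,-80,0],tip]).round(1); print(n,p.tolist())
    h=cv2.cvtColor(c['frame'],cv2.COLOR_RGB2HSV); m=((h[...,0]>12)&(h[...,0]<28)&(h[...,1]>120)&(h[...,2]>100)).astype(np.uint8)
    x0,y0=(p.min(0)-18).astype(int); x1,y1=(p.max(0)+18).astype(int); x0,y0=max(x0,0),max(y0,0)
    q,l,st,ce=cv2.connectedComponentsWithStats(m[y0:y1,x0:x1]); print(' gold',[(ce[i]+[x0,y0]).round(1).tolist()+[int(st[i,4])] for i in range(1,q) if st[i,4]>15])
    x,y=p[3].astype(int); print(' grey',*grey(c,max(x-22,0),max(y-25,0),x+22,y+22),sep='\n   ')
E
```

```text
[ 568.78020943 -169.9811409   131.27245335] [ 3.14152700e+00 -1.15233228e-04  1.02220303e-02] [-0.32077061 -0.4812244  -0.97998521]
tip [ 620.67203937 -167.95619836   65.07833622]
scene [[156.7, 227.3], [137.5, 222.9], [118.7, 218.7], [156.5, 213.7]]
 gold []
 grey
   (np.int32(1306), [156.5, 201.4], 'bottom', np.float64(156.1), np.float64(213.0), 'slope', -0.035)
   (np.int32(142), [144.5, 234.3], 'bottom', np.float64(144.6), np.float64(234.75), 'slope', 35.579)
wrist [[274.1, 131.6], [326.1, 132.2], [377.5, 133.1], [273.8, 146.2]]
 gold [[272.3, 132.1, 319], [324.5, 132.5, 417], [376.2, 133.2, 407]]
 grey
   (np.int32(2928), [275.9, 158.1], 'bottom', np.float64(276.0), np.float64(166.25), 'slope', 0.001)
   (np.int32(286), [252.0, 160.9], 'bottom', np.float64(251.5), np.float64(165.0), 'slope', 0.004)
top [[368.0, 184.0], [385.6, 182.3], [403.0, 180.7], [371.1, 183.9]]
 gold []
 grey
   (np.int32(885), [362.4, 160.5], 'bottom', np.float64(361.7), np.float64(163.5), 'slope', -21.91)
   (np.int32(159), [353.0, 171.4], 'bottom', np.float64(353.3), np.float64(173.0), 'slope', 3.073)
   (np.int32(84), [350.0, 176.8], 'bottom', np.float64(349.9), np.float64(178.0), 'slope', -2.307)
   (np.int32(169), [352.3, 193.5], 'bottom', np.float64(352.4), np.float64(195.25), 'slope', 1.046)
   (np.int32(110), [357.5, 199.2], 'bottom', np.float64(357.4), np.float64(200.25), 'slope', -3.965)
```

Request:
arm_command([
  [2, -2, 8, 0, 0],
  [4, -2, 16, 0, 0],
  [6, -2, 21, 0, 0],
  [6, -2, 21, 0, 0],
])

```text
t: 15.85
eef_pos: [574.3, -167.6, 108.6]
tcp_rot: [-3.141, 0.001, 0.01]
ft_force: [0.2, 0.6, -1.0]
opening: 0.182
grip_force: 30.0
```

```bash
cat > fz.py <<'E'
from m import *
F=[];P=[]
for i in range(10):
    s=env.state(); F.append(s['ft_force']); P.append(s['eef_pos']); c=look('scene')
F=np.array(F); print(s['t'],'F',F.mean(0).round(2),'sd',F.std(0).round(2),'tcp',np.mean(P,0).round(1),'n-force',round(float(F.mean(0)@[-.342,0,.94]),2))
w=look('wrist'); pickle.dump((s,dict(scene=c,wrist=w)),open('cl.pkl','wb'))
print('scene',[r for r in grey(c,142,185,172,235)]); print('wrist',[r for r in grey(w,255,110,300,180)])
h=cv2.cvtColor(w['frame'],cv2.COLOR_RGB2HSV); m=((h[...,0]>12)&(h[...,0]<28)&(h[...,1]>120)&(h[...,2]>100)).astype(np.uint8)
q,l,st,ce=cv2.connectedComponentsWithStats(m[:200,200:400]); print('gold',[(ce[i]+[200,0]).round(1).tolist()+st[i].tolist() for i in range(1,q) if st[i,4]>60])
E
python3 fz.py
```

```text
16.3 F [-0.18  0.17 -0.87] sd [0.28 0.44 0.37] tcp [ 574.4 -167.8  109.6] n-force -0.75
scene [(np.int32(1169), [158.0, 212.1], 'bottom', np.float64(157.6), np.float64(223.5), 'slope', -0.026), (np.int32(126), [144.9, 234.3], 'bottom', np.float64(145.0), np.float64(234.75), 'slope', 15.904)]
wrist [(np.int32(2913), [275.9, 158.5], 'bottom', np.float64(276.3), np.float64(166.5), 'slope', 0.017)]
gold [[275.2, 140.9, 64, 132, 23, 20, 329], [331.9, 142.0, 120, 132, 25, 21, 474], [387.4, 143.0, 175, 133, 25, 21, 466]]
```

Request:
arm_command([
  [1, 0, 2.8, 0, 0],
  [2, 0, 5.6, 0, 0],
  [3.4, 0, 9.4, 0, 0],
  [3.4, 0, 9.4, 0, 0],
])

```text
t: 16.8
eef_pos: [577.8, -167.8, 99.7]
tcp_rot: [-3.142, 0.0, 0.01]
ft_force: [-1.0, 0.4, 1.3]
opening: 0.184
grip_force: 30.0
```

```bash
python3 fz.py
```

```text
17.25 F [-0.43 -0.09  0.87] sd [0.45 0.45 0.41] tcp [ 577.8 -167.8  100.2] n-force 0.97
scene [(np.int32(1025), [157.9, 216.7], 'bottom', np.float64(157.6), np.float64(227.5), 'slope', -0.027), (np.int32(128), [144.9, 234.3], 'bottom', np.float64(145.0), np.float64(234.75), 'slope', 14.769)]
wrist [(np.int32(2580), [276.0, 159.4], 'bottom', np.float64(276.2), np.float64(166.25), 'slope', 0.008)]
gold [[275.2, 146.8, 64, 138, 23, 20, 312], [333.8, 148.6, 122, 138, 25, 22, 506], [389.8, 149.5, 179, 139, 21, 22, 412]]
```

Request:
arm_command([
  [0.5, 0, 1.4, 0, 0],
  [1, 0, 2.8, 0, 0],
  [1, 0, 2.8, 0, 0],
  [1, 0, 2.8, 0, 0],
  [1, 0, 2.8, 0, 0],
])

```text
t: 17.85
eef_pos: [578.8, -167.8, 97.5]
tcp_rot: [3.141, -0.0, 0.01]
ft_force: [-0.3, 0.0, 2.6]
opening: 0.183
grip_force: 30.0
```

```bash
python3 fz.py; python3 - <<'E'
from m import *
s,d=pickle.load(open('cl.pkl','rb')); c=d['wrist']
h=cv2.cvtColor(c['frame'],cv2.COLOR_RGB2HSV)
print('pin column rows 130-170 (H,S,V)',[(r,*h[r,276].tolist()) for r in range(134,172,1)])
E
```

```text
18.3 F [-0.45 -0.08  1.84] sd [0.37 0.41 0.65] tcp [ 578.8 -167.8   97.5] n-force 1.89
scene [(np.int32(986), [158.0, 217.6], 'bottom', np.float64(157.7), np.float64(227.5), 'slope', -0.051), (np.int32(128), [144.9, 234.3], 'bottom', np.float64(145.0), np.float64(234.75), 'slope', 14.769)]
wrist [(np.int32(2322), [275.9, 160.0], 'bottom', np.float64(275.7), np.float64(166.0), 'slope', -0.036)]
gold [[275.1, 148.5, 64, 140, 23, 20, 310], [334.5, 150.5, 122, 140, 26, 22, 521], [390.4, 151.6, 180, 141, 20, 22, 390]]
pin column rows 130-170 (H,S,V) [(134, 70, 98, 78), (135, 72, 93, 74), (136, 74, 90, 74), (137, 72, 100, 74), (138, 73, 93, 71), (139, 40, 82, 81), (140, 17, 152, 149), (141, 17, 154, 164), (142, 17, 152, 163), (143, 17, 157, 162), (144, 17, 154, 164), (145, 17, 157, 161), (146, 17, 155, 163), (147, 17, 150, 163), (148, 17, 155, 161), (149, 18, 158, 157), (150, 17, 117, 151), (151, 17, 33, 140), (152, 16, 24, 138), (153, 15, 32, 145), (154, 17, 29, 139), (155, 12, 27, 141), (156, 14, 27, 141), (157, 18, 27, 142), (158, 14, 27, 142), (159, 16, 23, 143), (160, 17, 25, 144), (161, 16, 27, 142), (162, 16, 24, 141), (163, 19, 25, 143), (164, 17, 26, 139), (165, 30, 14, 55), (166, 90, 10, 25), (167, 60, 12, 21), (168, 0, 0, 27), (169, 60, 11, 23), (170, 120, 9, 28), (171, 30, 29, 26)]
```

```bash
python3 -c "
from cell import env
print(env.job_done())"
```

```text
the job is handed in; nothing more can be done
None
```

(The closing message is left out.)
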